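# Refit the burr of the coffee grinder and hold it down

### The arm

A 6-joint arm with a two-finger parallel gripper is mounted at the origin on a cart in front of the work surface, level with it; the furniture and walls round the work are solid. World frame = base frame: x ahead of the robot, y to its left, z up, the work surface at z = 0. Lengths are in m, angles in rad, forces in N, time in s.
With the tool pointing down it reaches from about 0.325 to 0.925 m from the base axis. Payload 3.1 kg.
Tool frame: the origin (TCP) lies at the centre of the arm's flange, where the gripper is bolted on; the fingertips stand 173 mm ahead of it and the grasp point (between the pads) lies 155 mm ahead of it; z points along the fingers, y is the line along which they close (so a half turn about z gives the same grasp; the last joint's range is limited). The gripper opens to 85 mm and grips with 20 to 120 N. Pads are 22 mm wide; open, the fingers measure 114 mm over their backs; the gripper's body (76 mm by 85 mm) begins 54 mm behind the grasp point. The pads swing forward as they close: fully open they stand 13 mm farther back than shut.
Start: joints at [-1.405, 0.217, 1.613, -0, 1.311, -0.112], TCP at [0.171, -0.601, 0.405] pointing down, gripper open.
Joint ranges: [-2.75, 2.75], [-0.78, 2.1], [0.31, 2.55], [-1.13, 4.27], [0.13, 2.63], [-2.58, 2.58]. Speed limits (rad/s): [2.79, 2.79, 3.14, 3.14, 3.14, 3.14].

### API

Orientations are given as a unit quaternion [w, x, y, z].
In Python, from rig import bot gives the robot as it stands.
- The arm moves only by the tool drive_tool, never from a script. Its argument "plan" is a list that holds one entry, the list of rows, each a list of 7 numbers: the shift along the tool's x, y, z in m, then the turn, a rotation vector about the tool's x, y, z in rad, then the closure in counts, from 0 (fully open) to 255 (shut). In form: [[[x, y, z, ax, ay, az, gripper], ...]]. A call has exactly 8 rows; each row is the pose to reach, as a shift and turn from the pose commanded when the call began, along the tool's axes at that moment; what a row does not reach only later rows make up. A row lasts 1/8 s, in which the tool goes at most 62.5 mm and 10.7 degrees, less where a joint would pass 70% of its speed; a pose out of reach is approached as far as the arm can. A call with a gripper value outside its range is refused whole. The fingers move at their own pace and stop on an object; "grip_force" is the grip in N (left out, the last holds). Time passes only in rows, so rows that repeat a pose let the fingers close, or fill a call up. It gives the time, the measured TCP pose, the force, the opening and the grip force at its end, in the units of the state.
- bot.state(): the state, without advancing time (a new reading comes with each control period).
- bot.get_image(name): name is "side" or "top"; returns a dict with "frame" (480x640x3 uint8, blue, green, red), "camera_matrix" (3x3 intrinsics, pixels), "k1" (the pictures are not rectified: a ray, as slopes to the right and down, at radius r is drawn at 1 + k1 r^2 times it, then the intrinsics apply), "xyz" and "orientation" of the camera in the world. Camera axes: x right, y up, looking along -z (the intrinsics and any distortion apply to the point x, -y, -z); pixel columns grow to the right and rows downward; lengths in m; the calibration is good to about 2 mm. A picture is of the moment at which its call begins. There is no depth.
- bot.sign_off(): hands the job in; it is judged then, once.
Trained networks look in the newest picture that a camera, given by its name, has taken for a name from the list of things; names that differ only in an ending like _2 or _b are one class to them, and where a whole thing is asked for, a point or a joint stands for the part that bears it (a point fixed in the world has none). Each returns a list of dicts, best first, with "confidence" (0 to 1); they miss things now and then, are a little off and sometimes report something else, mostly with a low value. They report only what shows in the picture. A call takes as long as a camera call. They do not tell look-alikes from the thing itself.
- bot.find_in(name, camera): "location" ([column, row] as shares, 0 to 1, of the picture: columns of its width, rows of its height, amid what is visible of it).
- bot.silhouettes(name, camera): "region" (480x640 bool, what is visible of it) and "location" ([column, row] as shares, 0 to 1, of the picture: columns of its width, rows of its height, amid what is visible of it).
- bot.pinpoint(name, camera): "location" ([column, row] as shares, 0 to 1, of the picture: columns of its width, rows of its height: a listed point, or the origin of a listed thing).
The state is a dict: "clock": time; "joint_pos": joint angles; "joint_vel": joint speeds; "joint_torque": joint torques, N m; "position": TCP position; "ee_rot": TCP orientation; "contact_force": force on the tool from outside, world axes, zero at the start; "moment": the same for the moment, N m; "opening": finger opening in m; "grip_force": force on a finger pad.
Only numpy, scipy, OpenCV 4.12 (cv2) and the standard library are available. Lean on these libraries where they do the work, as an engineer would, in place of code of your own. Each camera call takes 0.05 s, during which the arm holds its last target. There are 200 camera calls.

### The job

Refit the grinding burr in the coffee grinder: take the burr with the flat bar grip out of the wooden parts stand (not the round-knobbed tamper beside it), turn it until its ribs mesh between the teeth of the drive in the grinder's open throat, and slide it down until its flange is fully home on the rim. A spring pin in the drive pushes it back up, so finish while still holding it and keeping it pressed fully home, firmly but without forcing it. Leave the tamper, the coffee scoop, the mug and the glass jug where they are.

Things in the scene. Friction and masses are not known exactly. Their poses are not given: they have to be found in the camera images.
- grinder: Coffee grinder with its hopper off, fixed to the worktop: grey round housing 128 mm wide, 92 mm high, then a steel collar that narrows to 100 mm across at the flat rim, 140 mm high overall. Origin at the centre of its underside, z up; small drawer and button face its -x. The open throat in the rim is about 56 mm across and shows the drive.
- grinder_rim (a point): Centre of the grinder's flat top rim (140 mm above the worktop), on which the burr's flange lies when fully home.
- coupling_mid (a point): On the grinder's axis, level with the tops of the drive's four teeth, 20 mm below the rim. The teeth are upright pins 10 mm thick, 18 mm high, with tops tapered over 3 mm, at x = +-9, y = +-9 mm in this point's frame; the two crossing gaps between them, 8 mm wide, run along its x and y axes. The drive may stand at any angle; it is braked and turns only under 0.3 Nm or more.
- spring_pin (a joint): Brass spring pin, 13 mm thick, in the middle between the teeth; value in m, 0 = up, grows as it is pushed down. At 0 its top is 8 mm below the tops of the teeth. It takes 7 N to start and 10.5 N at 0.007, where the burr's flange meets the rim; the pin itself stops at 0.008.
- stand: Wooden parts stand, fixed, 190 x 85 x 60 mm, origin at the centre of its underside, long side along its x axis. Two wells 54 mm wide and 46 mm deep at x = +-50 mm; the burr hangs by its flange in one, the tamper in the other, either way round.
- burr_grip (a point): Centre of the burr's grip: an upright black bar 40 mm long (this point's x axis), 14 mm thick (y axis), 44 mm high (z up), on a flat steel flange 68 mm wide and 5 mm thick whose underside is 27 mm below this point. Below that: a dark fluted cone up to 48 mm wide, then the ribbed stem. Weighs 0.13 to 0.25 kg. At the start the flange lies on the stand, this point 87 mm above the worktop.
- burr_tip (a point): Centre of the lower end of the burr's stem, 62 mm straight below burr_grip. The stem is 20 mm long, a cross of four ribs, 30 mm across, each 5.5 mm thick, along the x and y axes of burr_grip: one pair in line with the bar, so it meshes at every quarter turn. Fully home this point is 15 mm below the tops of the teeth (coupling_mid).
- tamper: Tamper, a bystander: same steel flange and cone as the burr, but with a round knob 30 mm wide and a smooth round stem. Origin at the centre of its lower end.
- scoop: Steel coffee scoop lying on the worktop, 45 x 149 x 23 mm, a bystander.
- mug: Pale blue mug, 87 x 123 x 96 mm, a bystander.
- jug: Glass coffee jug with a black handle, 121 x 164 x 116 mm, a bystander.
Things that resemble listed ones, but are neither listed nor needed, are in the scene too. Leave any purple look-alike of the part that bears burr_grip alone.

How it is judged:
By the outcome, as a careful person would: the job done as asked, in the order asked, and still so for the second after the job is handed in, while the arm keeps its last pose, push and grip.
It also fails if it takes over 45 s, if anything falls off the work surface, if the arm or the gripper's body presses on something with over 40 N, if the wrist force passes 120 N, or if a joint passes its speed limit or range.

## Working session

There is one attempt and no reset: what is moved stays moved. The work goes in short steps, Python scripts to look and compute and a tool call to move; the robot and the scene stay as the last step left them, time stands still between calls to the robot, and variables do not carry over. Pictures are saved under pics/ and viewed, at most 10 in all, crops included, and the job is handed in when it is done.

Besides the shell and the picture viewer there is one more tool, called as a command line: name --argument value ..., lists and objects as JSON in quotes. drive_tool: Moves the arm, as the interface text tells. Its arguments: {"type":"object","properties":{"plan":{"type":"array","items":{"type":"array","items":{"type":"array","items":{"type":"number"}}}},"grip_force":{"type":"number"}},"required":["plan"]}

```bash
mkdir -p pics; cat > h.py <<'E'
import numpy as np, cv2
from scipy.spatial.transform import Rotation as R
from rig import bot
def rot(q): return R.from_quat([q[1],q[2],q[3],q[0]]).as_matrix()
def ray(im,uv):
    K=np.array(im["camera_matrix"]);k=im["k1"]
    d=np.array([(uv[0]-K[0,2])/K[0,0],(uv[1]-K[1,2])/K[1,1]]);p=d.copy()
    for _ in range(30): p=d/(1+k*(p@p))
    return np.array(im["xyz"]),rot(im["orientation"])@np.array([p[0],-p[1],-1])
def atz(im,uv,z):
    o,d=ray(im,uv); return o+d*(z-o[2])/d[2]
def proj(im,P):
    K=np.array(im["camera_matrix"]);c=rot(im["orientation"]).T@(np.array(P)-im["xyz"])
    p=np.array([c[0],-c[1]])/-c[2];p=p*(1+im["k1"]*(p@p))
    return np.array([K[0,0]*p[0]+K[0,2],K[1,1]*p[1]+K[1,2]])
def tri(rs):
    A=np.zeros((3,3));b=np.zeros(3)
    for o,d in rs:
        d=d/np.linalg.norm(d);M=np.eye(3)-np.outer(d,d);A+=M;b+=M@o
    return np.linalg.solve(A,b)
E
python3 - <<'E'
from h import *
print(bot.state())
for c in("top","side"):
    im=bot.get_image(c);cv2.imwrite(f"pics/{c}0.png",im["frame"]);print(c,im["xyz"],im["orientation"],im["k1"],im["camera_matrix"])
    for n,z in(("burr_grip",.087),("burr_tip",.025),("grinder_rim",.14),("coupling_mid",.12),("stand",0),("tamper",.025),("grinder",0)):
        for r in bot.pinpoint(n,c)[:3]:
            uv=np.array(r["location"])*[640,480];print(n,round(r["confidence"],2),uv.round(1),atz(im,uv,z).round(4))
E
```

```text
{'clock': 0.0, 'joint_pos': array([-1.40518807e+00,  2.17775721e-01,  1.61489603e+00, -3.43455571e-07,
        1.31130271e+00, -1.12171544e-01]), 'joint_vel': array([-0.00036694, -0.00070507,  0.00062001, -0.00185603,  0.00221112,
        0.00102197]), 'joint_torque': array([-3.59589376e-04, -3.96851921e+01, -3.03851867e+01, -7.02469515e-05,
        9.90812463e-03,  1.13590449e-06]), 'position': array([ 0.17136212, -0.60064458,  0.4033743 ]), 'ee_rot': array([-1.19047024e-03,  9.90369585e-01,  1.38443734e-01, -3.19809621e-05]), 'contact_force': array([-0.37422657,  0.25677644, -0.15346367]), 'moment': array([0.00770927, 0.02506347, 0.02279107]), 'grip_force': 0.0, 'opening': 0.08529681705064555}
top [0.42365136 0.07358637 1.11111632] [ 0.71485584  0.05660345 -0.05807303 -0.6945536 ] 0.010566684907642496 [[469.76592644   0.         314.51987511]
 [  0.         469.76592644 244.18789759]
 [  0.           0.           1.        ]]
burr_grip 0.65 [149.1 297.8] [0.4636 0.428  0.087 ]
burr_grip 0.55 [200.  290.2] [0.483  0.3194 0.087 ]
grinder_rim 0.86 [318.  247.9] [0.575  0.0663 0.14  ]
coupling_mid 0.62 [316.9 250.7] [0.5721 0.0683 0.12  ]
stand 0.65 [217.3 273.8] [0.5279 0.3021 0.    ]
tamper 0.62 [216.1 252.2] [0.576  0.3028 0.025 ]
grinder 0.68 [316.1 256.8] [0.5753 0.0692 0.    ]
side [-0.52724945 -0.07471353  0.74524538] [ 0.63820499  0.37709909 -0.32971567 -0.58461804] -0.04196894069666872 [[513.11922526   0.         321.8955494 ]
 [  0.         513.11922526 236.72398135]
 [  0.           0.           1.        ]]
burr_grip 0.94 [155.9 274.9] [0.4101 0.4183 0.087 ]
burr_grip 0.9 [204.9 263.8] [0.4646 0.3175 0.087 ]
burr_tip 0.55 [212.2 283.6] [0.4717 0.3098 0.025 ]
burr_tip 0.55 [161.1 291.8] [0.4288 0.4244 0.025 ]
stand 0.68 [221.3 281.7] [0.5162 0.3021 0.    ]
tamper 0.92 [226.4 262.5] [0.5681 0.2995 0.025 ]
grinder 0.69 [210.3 281.8] [0.5137 0.3303 0.    ]
```

View pics/top0.png

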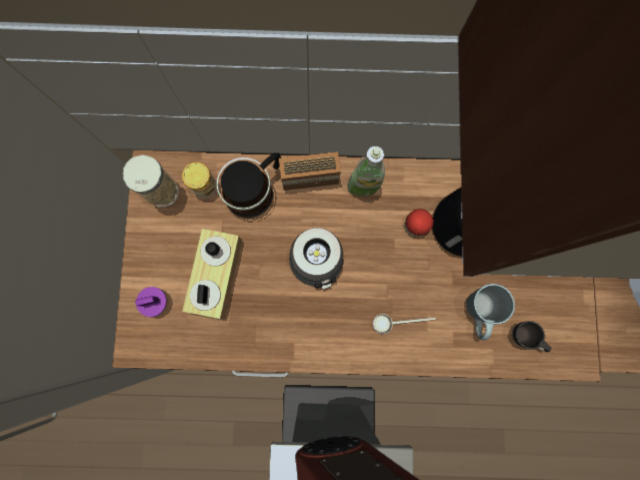

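View pics/side0.png

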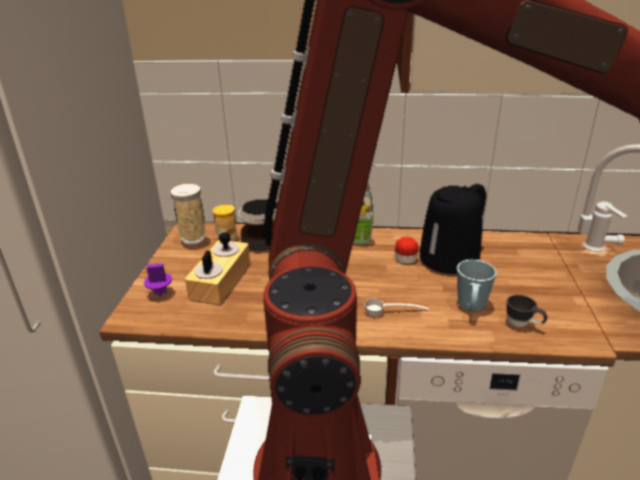

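The top view shows the burr with its bar at (203,295) in the stand, the tamper at (214,250), the purple look-alike at (151,302) and the grinder throat at (317,253). The side view shows the burr at (208,262), with the arm hiding the grinder.

```bash
python3 - <<'E'
from h import *
ims={c:bot.get_image(c) for c in("top","side")}
f=ims["top"]["frame"]
a=cv2.resize(f[270:320,180:230],(400,400),interpolation=cv2.INTER_CUBIC)
b=cv2.resize(f[228:278,292:342],(400,400),interpolation=cv2.INTER_CUBIC)
cv2.imwrite("pics/crop1.png",np.hstack([a,b]))
P=[]
for c,i in(("top",0),("side",0)):
    rs=bot.pinpoint("burr_grip",c)
    for r in rs: print(c,r["confidence"],np.array(r["location"])*[640,480])
im=ims["top"]
print(tri([ray(im,(200,290.2)),ray(ims["side"],(204.9,263.8))]))
for n in("burr_grip","stand"):
  for r in bot.silhouettes(n,"top"):
    m=r["region"].astype(np.uint8);print(n,r["confidence"],cv2.minAreaRect(cv2.findNonZero(m)),m.sum())
# rim points ellipse check
for z,rad in((.14,.05),(.14,.028)):
    print([proj(im,[.575+rad*np.cos(t),.0663+rad*np.sin(t),z]).round(1).tolist() for t in(0,np.pi/2,np.pi,-np.pi/2)])
E
```

```text
top 0.91 [203.776 292.992]
top 0.55 [151.424 297.984]
side 0.88 [202.496 261.408]
side 0.82 [155.776 276.096]
side 0.38 [227.392 260.592]
[0.48345921 0.32371657 0.07441605]
burr_grip 0.62 ((205.0, 295.0), (30.0, 30.0), 90.0) 768
burr_grip 0.6 ((151.0, 301.5), (29.0, 30.0), 90.0) 724
stand 0.92 ((212.45074462890625, 273.90301513671875), (43.11659240722656, 86.06607055664062), 12.87500286102295) 2156
[[318.7, 224.5], [294.1, 247.2], [317.4, 271.7], [341.9, 248.6]]
[[318.4, 234.8], [304.6, 247.6], [317.7, 261.2], [331.4, 248.3]]
```

View pics/crop1.png

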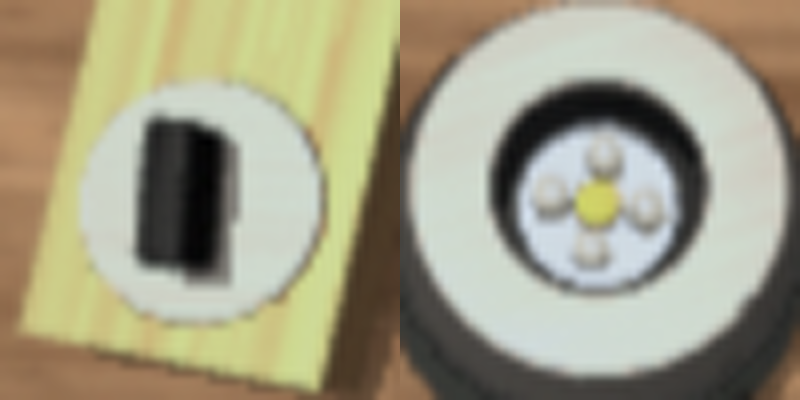

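The crop shows the bar's top face at about (200,294) in full-picture pixels, a few degrees off vertical. The four teeth sit diamond-wise around the yellow pin at about (316.5,253). I'll fit both numerically.

```bash
cat > fit.py <<'E'
from h import *
from scipy.optimize import minimize
S=8
im=bot.get_image("top");f=im["frame"]
def up(x0,y0,n=50): return cv2.resize(f[y0:y0+n,x0:x0+n],(n*S,n*S),interpolation=cv2.INTER_CUBIC)
def full(p,x0,y0): return (np.asarray(p,float)+.5)/S-.5+[x0,y0]
def ell(mask):
    c=max(cv2.findContours(mask.astype(np.uint8),cv2.RETR_EXTERNAL,cv2.CHAIN_APPROX_NONE)[0],key=cv2.contourArea)
    return cv2.convexHull(c)
# flange
a=up(180,270).astype(int);sat=a.max(2)-a.min(2)
w=(sat<45)&(a.min(2)>120)
h=ell(w);(c,ax,an)=cv2.fitEllipse(h);print("flange",ax,atz(im,full(c,180,270),.065))
fc=atz(im,full(c,180,270),.065)
g=a.max(2)
dark=(g<75)&(cv2.circle(np.zeros(g.shape,np.uint8),(200,200),110,1,-1)>0)
def render(x,y,yaw):
    c,s=np.cos(yaw),np.sin(yaw)
    pts=[proj(im,[x+c*u-s*v,y+s*u+c*v,z]) for u in(-.02,.02) for v in(-.007,.007) for z in(.065,.109)]
    q=(np.array(pts)-[180,270]+.5)*S-.5
    m=np.zeros(g.shape,np.uint8);cv2.fillConvexPoly(m,cv2.convexHull((q*16).round().astype(np.int32)),1,shift=4);return m>0
def iou(p):
    m=render(*p);return -(m&dark).sum()/(m|dark).sum()
best=min((minimize(iou,[fc[0],fc[1],y0],method="Nelder-Mead",options=dict(initial_simplex=np.array([fc[0],fc[1],y0])+np.vstack([np.zeros(3),np.diag([.004,.004,.1])]))) for y0 in np.radians([-30,-15,0,15,30])),key=lambda r:r.fun)
print("bar",best.x,np.degrees(best.x[2]),best.fun)
# grinder
b=up(287,223,60).astype(int);sat=b.max(2)-b.min(2)
w=((sat<45)&(b.min(2)>120)).astype(np.uint8)
h=ell(w);(c,ax,an)=cv2.fitEllipse(h);print("rim outer",ax,atz(im,full(c,287,223),.14))
n,l,st,ce=cv2.connectedComponentsWithStats(1-w)
j=l[235,240];print(n)
for hh in cv2.findContours(w,cv2.RETR_CCOMP,cv2.CHAIN_APPROX_NONE)[0]:
    if 15000<cv2.contourArea(hh)<60000:
        (c,ax,an)=cv2.fitEllipse(hh);print("inner",c,ax,atz(im,full(c,287,223),.14))
T=np.array([[604,158],[548,197],[648,208],[591,249]])-[400,0]
W=np.array([atz(im,full(t,292,228),.12)[:2] for t in T]);print("teeth",W.round(4).tolist(),W.mean(0))
d=W-W.mean(0);an=np.degrees(np.arctan2(d[:,1],d[:,0]));print(an,(an-45)%90,np.hypot(*d.T))
p=atz(im,full((196.5,202.5),292,228),.112);print("pin",p)
E
python3 fit.py
```

```text
flange (244.06439208984375, 254.6253662109375) [0.47452327 0.31379853 0.065     ]
bar [ 0.47437518  0.31351549 -0.11174225] -6.402359479800248 -0.7967802483395899
rim outer (379.4521179199219, 379.820068359375) [0.56838293 0.06968604 0.14      ]
5
inner (238.1761016845703, 229.15406799316406) (203.41455078125, 205.5342254638672) [0.56798436 0.06962597 0.14      ]
teeth [[0.5794, 0.0682], [0.5685, 0.0829], [0.5663, 0.0561], [0.5548, 0.071]] [0.56723839 0.06955398]
[ -6.23717826  84.77196594 -94.1264681  173.33770582] [38.76282174 39.77196594 40.8735319  38.33770582] [0.01223989 0.01335309 0.0134529  0.01250054]
pin [0.56851077 0.06986097 0.112     ]
```

```bash
cat > mv.py <<'E'
from h import *
import sys
# mv.py x y z yaw(deg) : grasp-point target -> tool-frame shift and tool z-turn, plus tilt fix
s=bot.state();M=rot(s["ee_rot"]);g=s["position"]+M@[0,0,.155]
yaw=np.degrees(np.arctan2(M[1,0],M[0,0]))
print("t",round(s["clock"],2),"grasp",g.round(4),"yaw",round(yaw,2),"tilt",M[:2,2].round(4),"j",s["joint_pos"].round(2),"F",s["contact_force"].round(1),"M",s["moment"].round(2),"open",round(s["opening"],4),"gf",round(s["grip_force"],1))
if len(sys.argv)>4:
    x,y,z,t=map(float,sys.argv[1:5]);T=R.from_euler("z",t,degrees=True).as_matrix()@np.diag([1,-1,-1])
    p=np.array([x,y,z+.155])
    print("shift",(M.T@(p-s["position"])).round(4),"turn",R.from_matrix(M.T@T).as_rotvec().round(4))
E
python3 mv.py .42 -.19 .25 5; python3 mv.py .4745 .3135 .20 -6.4
```

```text
t 1.15 grasp [ 0.1714 -0.601   0.2497] yaw 15.92 tilt [-0. -0.] j [-1.41  0.22  1.61 -0.    1.31 -0.11] F [-0.1  0.2  0.7] M [-0.01  0.05  0.02] open 0.0852 gf 0.0
shift [ 3.518e-01 -3.271e-01 -3.000e-04] turn [0.     0.     0.1906]
t 1.15 grasp [ 0.1714 -0.601   0.2497] yaw 15.92 tilt [-0. -0.] j [-1.41  0.22  1.61 -0.    1.31 -0.11] F [-0.1  0.2  0.7] M [-0.01  0.05  0.02] open 0.0852 gf 0.0
shift [ 0.5423 -0.7963  0.0497] turn [0.     0.     0.3895]
```

drive_tool --plan '[[[0.044, -0.041, 0, 0, 0, 0.024, 0], [0.088, -0.082, 0, 0, 0, 0.048, 0], [0.132, -0.123, 0, 0, 0, 0.071, 0], [0.176, -0.164, 0, 0, 0, 0.095, 0], [0.22, -0.205, 0, 0, 0, 0.119, 0], [0.264, -0.245, 0, 0, 0, 0.143, 0], [0.308, -0.286, 0, 0, 0, 0.167, 0], [0.352, -0.327, 0, 0, 0, 0.191, 0]]]'

```text
clock: 2.15
position: [0.4209, -0.1883, 0.4052]
ee_rot: [0.0, 0.999, 0.043, 0.001]
contact_force: [0.0, 0.3, -0.2]
opening: 0.0857
grip_force: 0.0
```

```bash
python3 mv.py .4745 .3135 .20 -6.4
```

```text
t 2.15 grasp [ 0.4211 -0.1884  0.2502] yaw 4.91 tilt [ 0.0013 -0.0008] j [-0.57 -0.14  1.99 -0.    1.3   0.91] F [ 0.   0.3 -0.2] M [-0.02 -0.06  0.03] open 0.0857 gf 0.0
shift [ 0.0963 -0.4954  0.0498] turn [ 0.0008 -0.0013  0.1974]
```

drive_tool --plan '[[[0.012, -0.062, 0.0, 0, 0, 0.025, 0], [0.024, -0.124, 0.0, 0, 0, 0.05, 0], [0.036, -0.186, 0.0, 0, 0, 0.075, 0], [0.048, -0.248, 0.01, 0, 0, 0.1, 0], [0.06, -0.31, 0.02, 0, 0, 0.125, 0], [0.072, -0.372, 0.03, 0, 0, 0.15, 0], [0.084, -0.434, 0.04, 0, 0, 0.175, 0], [0.096, -0.495, 0.05, 0, 0, 0.197, 0]]]'

```text
clock: 3.15
position: [0.4721, 0.3056, 0.3561]
ee_rot: [-0.0, 0.998, -0.055, 0.001]
contact_force: [0.5, -0.3, 0.3]
opening: 0.0856
grip_force: 0.0
```

```bash
python3 - <<'E'
from h import *
im=bot.get_image("side");cv2.imwrite("pics/s1.png",cv2.resize(im["frame"][180:330,100:420],(800,375),interpolation=cv2.INTER_CUBIC))
for n in("grinder_rim","coupling_mid","burr_grip"):
    for r in bot.pinpoint(n,"side"):print(n,r["confidence"],np.array(r["location"])*[640,480])
print("pred rim",proj(im,[.568,.0697,.14]),"grip",proj(im,[.4745,.3135,.087]))
E
python3 mv.py .4745 .3135 .0885 -6.4
```

```text
grinder_rim 0.97 [312.512 226.32 ]
burr_grip 0.8 [203.776 262.224]
pred rim [312.4908826  226.57674941] grip [207.7633867  261.62817204]
t 3.35 grasp [0.4716 0.3042 0.2004] yaw -6.15 tilt [-0.0011 -0.0011] j [ 0.45  0.13  1.81 -0.    1.2   2.13] F [ 0.2 -0.5  0.7] M [-0.02  0.04 -0.  ] open 0.0856 gf 0.0
shift [ 0.0019 -0.0095  0.1119] turn [0.0012 0.001  0.0043]
```

View pics/s1.png

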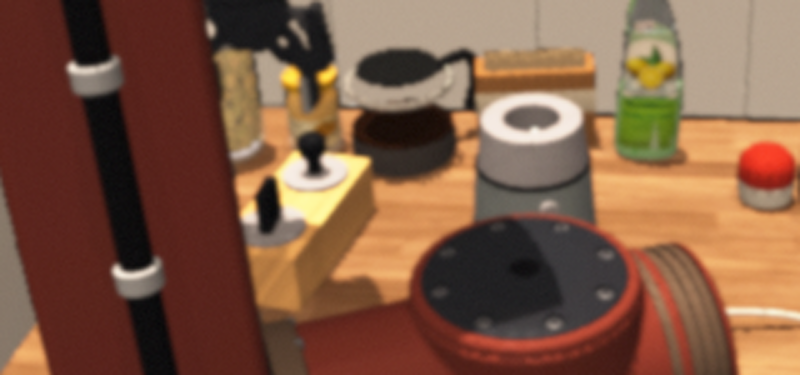

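The side view shows the grinder rim at (312,227) and the bar at (207,262), both within 1 px of where the fit put them. Descending.

drive_tool --plan '[[[0.002, -0.0095, 0, 0.001, 0.001, 0.004, 0], [0.002, -0.0095, 0.02, 0.001, 0.001, 0.004, 0], [0.002, -0.0095, 0.045, 0.001, 0.001, 0.004, 0], [0.002, -0.0095, 0.07, 0.001, 0.001, 0.004, 0], [0.002, -0.0095, 0.09, 0.001, 0.001, 0.004, 0], [0.002, -0.0095, 0.105, 0.001, 0.001, 0.004, 0], [0.002, -0.0095, 0.112, 0.001, 0.001, 0.004, 0], [0.002, -0.0095, 0.112, 0.001, 0.001, 0.004, 0]]]'

```text
clock: 4.35
position: [0.4752, 0.3126, 0.2437]
ee_rot: [-0.0, 0.998, -0.057, 0.0]
contact_force: [0.1, 0.3, 0.1]
opening: 0.0853
grip_force: 0.0
```

drive_tool --plan '[[[0, 0, 0, 0, 0, 0, 100], [0, 0, 0, 0, 0, 0, 180], [0, 0, 0, 0, 0, 0, 255], [0, 0, 0, 0, 0, 0, 255], [0, 0, 0, 0, 0, 0, 255], [0, 0, 0, 0, 0, 0, 255], [0, 0, 0, 0, 0, 0, 255], [0, 0, 0, 0, 0, 0, 255]]]' --grip_force 60

```text
clock: 5.35
position: [0.4754, 0.3128, 0.2445]
ee_rot: [-0.001, 0.998, -0.057, 0.001]
contact_force: [0.3, 0.3, 3.5]
opening: 0.013
grip_force: 59.1
```

```bash
python3 mv.py .4745 .3135 .24 -6.4
```

```text
t 5.35 grasp [0.4757 0.313  0.0895] yaw -6.54 tilt [0.002  0.0014] j [0.46 0.29 1.86 0.   0.99 2.14] F [0.3 0.3 3.5] M [ 0.02 -0.01 -0.01] open 0.013 gf 59.1
shift [-0.0007 -0.0008 -0.1505] turn [-0.0016 -0.0018 -0.0025]
```

drive_tool --plan '[[[0, 0, -0.005, 0, 0, 0, 255], [0, 0, -0.02, 0, 0, 0, 255], [0, 0, -0.045, 0, 0, 0, 255], [0, 0, -0.075, 0, 0, 0, 255], [0, 0, -0.105, 0, 0, 0, 255], [0, 0, -0.135, 0, 0, 0, 255], [0, 0, -0.155, 0, 0, 0, 255], [0, 0, -0.16, 0, 0, 0, 255]]]'

```text
clock: 6.35
position: [0.4752, 0.3126, 0.4059]
ee_rot: [-0.001, 0.998, -0.057, 0.002]
contact_force: [-0.0, -0.1, -2.4]
opening: 0.0133
grip_force: 58.5
```

```bash
python3 - <<'E'
from h import *
s=bot.state();M=rot(s["ee_rot"]);g=s["position"]+M@[0,0,.155]
rs=[]
for c in("top","side"):
    im=bot.get_image(c);cv2.imwrite(f"pics/l_{c}.png",im["frame"])
    for n in("burr_grip","burr_tip"):
        e=g if n=="burr_grip" else g+[0,0,-.062]
        print(c,n,"pred",proj(im,e).round(1),[(round(r["confidence"],2),(np.array(r["location"])*[640,480]).round(1).tolist()) for r in bot.pinpoint(n,c)])
u,v=proj(bot.get_image("side"),g).astype(int)
a=cv2.imread("pics/l_side.png")[v-50:v+50,u-50:u+50];
u,v=proj(bot.get_image("top"),g).astype(int)
b=cv2.imread("pics/l_top.png")[v-50:v+50,u-50:u+50]
cv2.imwrite("pics/l.png",cv2.resize(np.hstack([a,b]),(800,400),interpolation=cv2.INTER_CUBIC))
E
python3 mv.py .568 .0697 .245 39.4
```

```text
top burr_grip pred [182.1 288.4] [(0.58, [151.4, 298.3]), (0.51, [184.0, 285.2])]
top burr_tip pred [190.8 290.6] []
side burr_grip pred [198.7 199.7] [(0.7, [198.4, 201.4])]
side burr_tip pred [202.4 224. ] [(0.98, [202.1, 226.2]), (0.18, [311.0, 226.9])]
t 6.75 grasp [0.4746 0.3123 0.2477] yaw -6.55 tilt [-0.001  -0.0002] j [0.46 0.1  1.75 0.   1.29 2.14] F [-0.7  0.6 -1.5] M [-0.   -0.    0.04] open 0.0135 gf 58.5
shift [0.1203 0.2304 0.0026] turn [-1.000e-04  1.000e-03 -8.019e-01]
```

View pics/l.png

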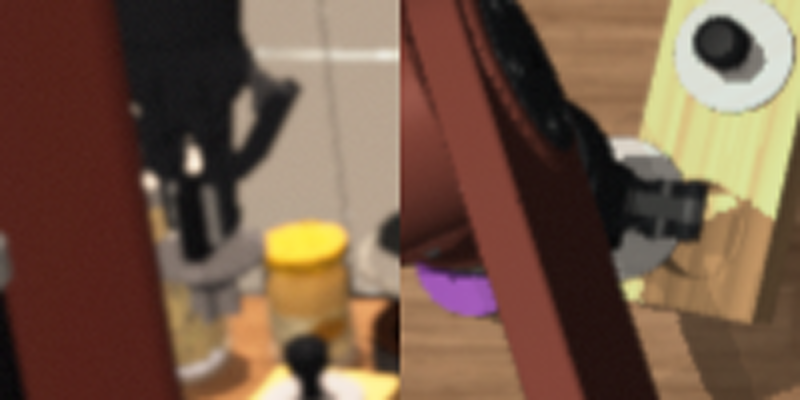

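The burr hangs straight in the fingers, with its stem tip at about (202,226) in the side view. The tamper has not moved. Moving over the grinder.

drive_tool --plan '[[[0.015, 0.03, 0.0, 0, 0, -0.1, 255], [0.033, 0.063, 0.0, 0, 0, -0.22, 255], [0.051, 0.098, 0.0, 0, 0, -0.34, 255], [0.07, 0.134, 0.0, 0, 0, -0.46, 255], [0.088, 0.17, 0.0, 0, 0, -0.58, 255], [0.106, 0.203, 0.002, 0, 0, -0.7, 255], [0.12, 0.23, 0.003, 0, 0.001, -0.802, 255], [0.12, 0.23, 0.003, 0, 0.001, -0.802, 255]]]'

```text
clock: 7.75
position: [0.5685, 0.0684, 0.4002]
ee_rot: [-0.0, 0.942, 0.336, 0.001]
contact_force: [-0.3, 0.8, -2.1]
opening: 0.0137
grip_force: 58.9
```

```bash
python3 - <<'E'
from h import *
s=bot.state();M=rot(s["ee_rot"]);g=s["position"]+M@[0,0,.155]
cs=[]
for c in("top","side"):
    im=bot.get_image(c);u,v=proj(im,g-[0,0,.06]).astype(int)
    cs.append(im["frame"][v-40:v+40,u-40:u+40])
    for n in("burr_grip","burr_tip","grinder_rim"):
        e=g-[0,0,{"burr_grip":.0025,"burr_tip":.0645}.get(n,0)]
        if n=="grinder_rim":e=np.array([.568,.0697,.14])
        print(c,n,"pred",proj(im,e).round(1),[(round(r["confidence"],2),(np.array(r["location"])*[640,480]).round(1).tolist()) for r in bot.pinpoint(n,c)])
cv2.imwrite("pics/g.png",cv2.resize(np.hstack(cs),(800,400),interpolation=cv2.INTER_CUBIC))
E
python3 mv.py .568 .0697 .1875 39.4
```

```text
top burr_grip pred [317.4 242.8] [(0.8, [148.3, 300.9]), (0.6, [317.1, 240.8]), (0.24, [319.3, 248.9])]
top burr_tip pred [317.1 247.9] [(0.6, [216.0, 250.7])]
top grinder_rim pred [316.3 251.2] [(0.61, [318.5, 250.0])]
side burr_grip pred [311.8 188.3] [(0.76, [307.2, 188.1]), (0.35, [267.2, 240.8])]
side burr_tip pred [312.5 211.7] [(0.76, [310.4, 208.3])]
side grinder_rim pred [312.5 226.6] [(0.28, [306.8, 185.1])]
t 8.15 grasp [0.5681 0.0713 0.2459] yaw 39.47 tilt [0.002  0.0013] j [0.   0.11 1.74 0.   1.29 0.88] F [-0.4 -0.7 -2.5] M [ 0.   -0.01 -0.06] open 0.0131 gf 58.9
shift [-0.0008  0.0012  0.0584] turn [ 0.0003 -0.0023  0.0012]
```

View pics/g.png

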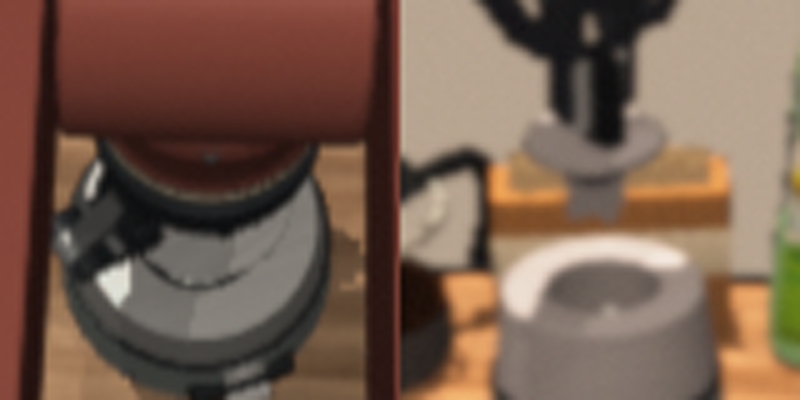

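The side view shows the burr hanging above the throat: flange centre near column 594 of the crop, throat near 602. That may be an offset of 1–2 mm, so I'll measure it before going down.

```bash
python3 - <<'E'
from h import *
s=bot.state();M=rot(s["ee_rot"]);g=s["position"]+M@[0,0,.155]
im=bot.get_image("side");print(g.round(4))
def prof(row,u0,u1,off=""):
    f=im["frame"][row].astype(int); return " ".join("%d"%x for x in f[u0:u1].mean(1))
u,v=proj(im,g-[0,0,.06]).astype(int);print(u,v)
for r in (v-40+25,v-40+27,v-40+29): print("flange row",r,u-25,prof(r,u-25,u+25))
r=v-40+38;print("stem",r,u-12,prof(r,u-12,u+13))
for r in(v-40+57,v-40+59,v-40+61): print("rim",r,u-25,prof(r,u-25,u+30))
for z,rad,c in((.2205,.034,g),(.2155,.034,g),(.14,.05,[.568,.0697,0]),(.14,.028,[.568,.0697,0])):
    P=np.array([proj(im,[c[0]+rad*np.cos(t),c[1]+rad*np.sin(t),z]) for t in np.linspace(0,6.28,73)])
    print(z,rad,P.min(0).round(1),P.max(0).round(1),P[P[:,0].argmin()].round(1),P[P[:,0].argmax()].round(1))
E
```

```text
[0.5681 0.0713 0.2459]
311 209
flange row 194 286 163 164 163 164 165 163 162 163 164 163 162 157 147 144 151 156 144 116 87 70 73 88 93 76 48 23 15 17 14 23 49 88 111 121 124 131 135 142 151 160 163 164 164 164 164 163 163 164 164 165
flange row 196 286 164 165 164 164 163 165 164 164 163 156 141 128 124 124 123 124 124 122 117 113 111 104 90 65 41 22 17 15 17 21 52 98 126 136 137 139 138 135 133 146 159 163 164 164 164 163 163 164 165 164
flange row 198 286 148 154 159 163 164 164 165 163 162 151 131 118 118 122 123 123 122 122 122 121 120 118 109 96 78 58 41 35 40 58 85 117 135 141 143 140 137 128 123 138 155 161 160 157 156 158 160 161 163 163
stem 207 299 130 131 132 131 129 125 109 93 87 82 80 80 77 80 85 91 97 109 124 131 134 137 140 140 138
rim 226 286 167 167 162 155 144 144 171 202 217 221 222 222 221 215 196 155 111 90 86 89 90 92 93 95 97 98 99 99 100 100 101 100 99 97 96 94 94 103 121 133 140 140 139 139 139 132 111 93 79 76 76 80 86 92 93
rim 228 286 163 162 161 159 145 145 176 208 219 221 222 222 214 192 153 111 89 83 84 87 91 93 94 95 97 98 99 100 102 101 101 101 100 98 98 95 99 111 127 138 141 141 141 142 139 131 110 89 76 71 75 94 130 155 162
rim 230 286 161 155 153 144 129 122 149 189 213 220 221 218 206 171 135 115 107 100 96 93 93 94 96 97 98 100 106 115 115 110 105 105 105 109 113 121 129 134 140 142 142 142 141 139 131 114 95 80 74 69 73 94 131 155 163
0.2205 0.034 [296.5 190.8] [325.1 203.2] [296.5 197.6] [325.1 196.7]
0.2155 0.034 [296.6 192.7] [325.2 205.1] [296.6 199.5] [325.2 198.6]
0.14 0.05 [292.1 217.1] [332.9 236.7] [292.1 227.7] [332.9 226.4]
0.14 0.028 [301.1 221.2] [323.9 232.2] [301.1 227.2] [323.9 226.5]
```

The burr sits where predicted (residuals match the rim's). Correct the position and go down to just above the teeth.

```bash
python3 mv.py .568 .0697 .19 39.4
```

```text
t 8.2 grasp [0.5681 0.0712 0.2459] yaw 39.46 tilt [0.0021 0.0012] j [0.   0.11 1.74 0.   1.29 0.88] F [ 1.2 -0.2 -2.9] M [-0.03 -0.03 -0.02] open 0.0132 gf 58.9
shift [-0.0008  0.0011  0.0559] turn [ 0.0004 -0.0024  0.0011]
```

drive_tool --plan '[[[-0.0008, 0.0011, 0, 0.0004, -0.0024, 0.001, 255], [-0.0008, 0.0011, 0.01, 0.0004, -0.0024, 0.001, 255], [-0.0008, 0.0011, 0.025, 0.0004, -0.0024, 0.001, 255], [-0.0008, 0.0011, 0.038, 0.0004, -0.0024, 0.001, 255], [-0.0008, 0.0011, 0.048, 0.0004, -0.0024, 0.001, 255], [-0.0008, 0.0011, 0.056, 0.0004, -0.0024, 0.001, 255], [-0.0008, 0.0011, 0.056, 0.0004, -0.0024, 0.001, 255], [-0.0008, 0.0011, 0.056, 0.0004, -0.0024, 0.001, 255]]]'

```text
clock: 9.2
position: [0.5685, 0.069, 0.3453]
ee_rot: [0.0, 0.942, 0.337, 0.0]
contact_force: [0.2, 0.2, -1.7]
opening: 0.0134
grip_force: 58.9
```

```bash
python3 mv.py .568 .0697 .18 39.4
```

```text
t 9.2 grasp [0.5686 0.069  0.1903] yaw 39.35 tilt [ 0.0009 -0.0001] j [-0.    0.16  1.79 -0.    1.18  0.88] F [ 0.2  0.2 -1.7] M [ 0.05  0.02 -0.02] open 0.0134 gf 58.9
shift [ 0.0001 -0.0008  0.0103] turn [ 0.0006 -0.0007 -0.0009]
```

drive_tool --plan '[[[0, -0.0005, 0.002, 0, 0, 0, 255], [0, -0.0005, 0.004, 0, 0, 0, 255], [0, -0.0005, 0.005, 0, 0, 0, 255], [0, -0.0005, 0.006, 0, 0, 0, 255], [0, -0.0005, 0.007, 0, 0, 0, 255], [0, -0.0005, 0.008, 0, 0, 0, 255], [0, -0.0005, 0.009, 0, 0, 0, 255], [0, -0.0005, 0.009, 0, 0, 0, 255]]]'

```text
clock: 10.2
position: [0.5679, 0.0694, 0.3359]
ee_rot: [0.0, 0.942, 0.337, 0.0]
contact_force: [-0.0, 0.5, -1.7]
opening: 0.0138
grip_force: 58.9
```

```bash
python3 mv.py .568 .0697 .1695 39.4
```

```text
t 10.2 grasp [0.5679 0.0694 0.1809] yaw 39.34 tilt [ 0.0001 -0.    ] j [-0.    0.17  1.8  -0.    1.17  0.88] F [-0.   0.5 -1.7] M [ 0.01 -0.07 -0.04] open 0.0138 gf 58.9
shift [ 0.0003 -0.0002  0.0114] turn [ 0.0001 -0.0001 -0.001 ]
```

drive_tool --plan '[[[0, 0, 0.001, 0, 0, 0, 255], [0, 0, 0.002, 0, 0, 0, 255], [0, 0, 0.003, 0, 0, 0, 255], [0, 0, 0.004, 0, 0, 0, 255], [0, 0, 0.005, 0, 0, 0, 255], [0, 0, 0.006, 0, 0, 0, 255], [0, 0, 0.007, 0, 0, 0, 255], [0, 0, 0.007, 0, 0, 0, 255]]]'

```text
clock: 11.2
position: [0.5681, 0.0695, 0.3303]
ee_rot: [0.0, 0.942, 0.337, 0.0]
contact_force: [-1.9, -0.0, 5.7]
opening: 0.0135
grip_force: 60.0
```

```bash
python3 mv.py .568 .0697 .1695 39.4
```

```text
t 11.2 grasp [0.5681 0.0695 0.1753] yaw 39.35 tilt [ 0.0004 -0.    ] j [-0.    0.18  1.8  -0.    1.16  0.88] F [-1.9 -0.   5.7] M [ 0.1   0.47 -0.01] open 0.0135 gf 60.0
shift [ 0.0001 -0.0002  0.0058] turn [ 0.0003 -0.0003 -0.0008]
```

drive_tool --plan '[[[0, 0, 0.001, 0, 0, 0, 255], [0, 0, 0.002, 0, 0, 0, 255], [0, 0, 0.003, 0, 0, 0, 255], [0, 0, 0.004, 0, 0, 0, 255], [0, 0, 0.005, 0, 0, 0, 255], [0, 0, 0.006, 0, 0, 0, 255], [0, 0, 0.006, 0, 0, 0, 255], [0, 0, 0.006, 0, 0, 0, 255]]]' --grip_force 90

```text
clock: 12.2
position: [0.5681, 0.0695, 0.325]
ee_rot: [0.0, 0.942, 0.337, 0.0]
contact_force: [-3.1, 0.5, 8.6]
opening: 0.013
grip_force: 88.4
```

```bash
python3 mv.py .568 .0697 .1695 39.4
```

```text
t 12.2 grasp [0.5682 0.0695 0.17  ] yaw 39.36 tilt [ 0.0004 -0.    ] j [-0.    0.19  1.81 -0.    1.15  0.88] F [-3.1  0.5  8.6] M [0.08 0.75 0.05] open 0.013 gf 88.4
shift [ 0.     -0.0002  0.0005] turn [ 0.0003 -0.0003 -0.0007]
```

drive_tool --plan '[[[-0.0002, -0.0002, 0.0005, 0, 0, 0, 255], [-0.0004, -0.0003, 0.001, 0, 0, 0, 255], [-0.0004, -0.0003, 0.0015, 0, 0, 0, 255], [-0.0004, -0.0003, 0.002, 0, 0, 0, 255], [-0.0004, -0.0003, 0.0025, 0, 0, 0, 255], [-0.0004, -0.0003, 0.003, 0, 0, 0, 255], [-0.0004, -0.0003, 0.003, 0, 0, 0, 255], [-0.0004, -0.0003, 0.003, 0, 0, 0, 255]]]'

```text
clock: 13.2
position: [0.568, 0.0695, 0.3238]
ee_rot: [0.0, 0.942, 0.337, 0.001]
contact_force: [-5.0, -0.4, 15.0]
opening: 0.0129
grip_force: 89.4
```

```bash
python3 mv.py .568 .0697 .1695 39.4
```

```text
t 13.2 grasp [0.5682 0.0695 0.1688] yaw 39.37 tilt [ 0.0013 -0.0001] j [-0.    0.19  1.81 -0.    1.14  0.88] F [-5.  -0.4 15. ] M [ 0.1   1.16 -0.  ] open 0.0129 gf 89.4
shift [ 0.0002 -0.0002 -0.0007] turn [ 0.0009 -0.001  -0.0006]
```

drive_tool --plan '[[[-0.0004, -0.0003, 0.0005, 0, 0, 0, 255], [-0.0006, -0.0005, 0.001, 0, 0, 0, 255], [-0.0006, -0.0005, 0.0015, 0, 0, 0, 255], [-0.0006, -0.0005, 0.002, 0, 0, 0, 255], [-0.0006, -0.0005, 0.002, 0, 0, 0, 255], [-0.0006, -0.0005, 0.002, 0, 0, 0, 255], [-0.0006, -0.0005, 0.002, 0, 0, 0, 255], [-0.0006, -0.0005, 0.002, 0, 0, 0, 255]]]'

```text
clock: 14.2
position: [0.5677, 0.0695, 0.3238]
ee_rot: [0.001, 0.942, 0.337, 0.001]
contact_force: [-7.9, 1.0, 21.0]
opening: 0.0132
grip_force: 90.4
```

```bash
python3 mv.py .568 .0697 .1695 39.4; python3 - <<'E'
from h import *
im=bot.get_image("side");u,v=312,222
cv2.imwrite("pics/f.png",cv2.resize(im["frame"][v-40:v+40,u-50:u+50],(800,640*800//800)[:2] if 0 else (750,600),interpolation=cv2.INTER_CUBIC))
E
```

```text
t 14.2 grasp [0.5682 0.0695 0.1688] yaw 39.37 tilt [ 0.003  -0.0001] j [-0.    0.19  1.81 -0.    1.14  0.88] F [-7.9  1.  21. ] M [0.1  1.6  0.02] open 0.0132 gf 90.4
shift [ 0.0003  0.     -0.0007] turn [ 0.002  -0.0022 -0.0006]
```

View pics/f.png

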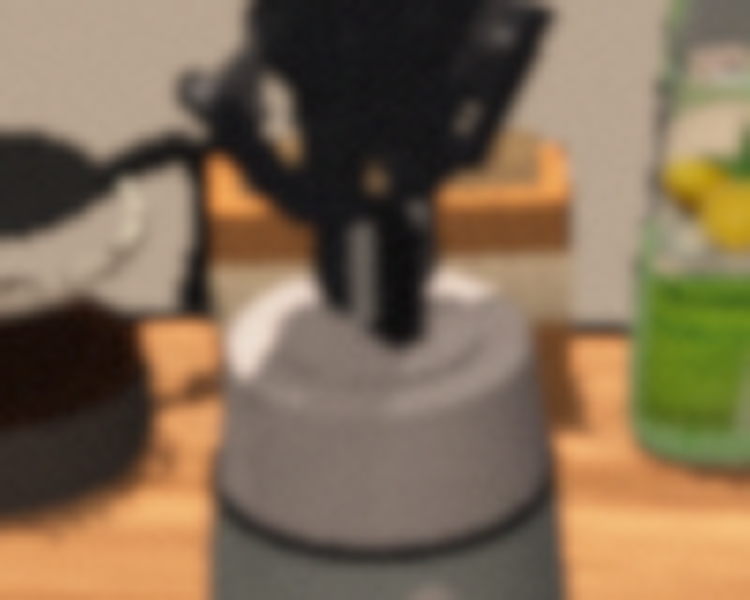

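The flange lies inside the rim's outline and z stopped changing at 0.1688 while the force rose, so it is home. I'll ease the small tilt and side load.

drive_tool --plan '[[[0, 0, 0, 0.001, -0.001, 0, 255], [0, 0, 0, 0.002, -0.002, 0, 255], [0, 0, 0, 0.003, -0.003, 0, 255], [0, 0, 0, 0.004, -0.004, 0, 255], [0, 0, 0, 0.005, -0.005, 0, 255], [0, 0, 0, 0.005, -0.005, 0, 255], [0, 0, 0, 0.005, -0.005, 0, 255], [0, 0, 0, 0.005, -0.005, 0, 255]]]'

```text
clock: 15.25
position: [0.5683, 0.0694, 0.3238]
ee_rot: [-0.0, 0.942, 0.337, -0.0]
contact_force: [-6.1, 0.1, 19.0]
opening: 0.0129
grip_force: 90.1
```

```bash
python3 mv.py .568 .0697 .1695 39.4
```

```text
t 15.25 grasp [0.5682 0.0694 0.1688] yaw 39.37 tilt [-0.0009  0.0003] j [-0.    0.19  1.81  0.    1.15  0.88] F [-6.1  0.1 19. ] M [0.02 0.92 0.05] open 0.0129 gf 90.1
shift [-0.     -0.0005 -0.0007] turn [-0.0008  0.0005 -0.0006]
```

```bash
python3 -c "
from rig import bot
print(bot.sign_off())"
```

```text
the job is handed in; nothing more can be done
None
```

I handed the job in with the burr meshed in the drive, its flange home on the rim, and the arm still gripping it and pressing down with about 20 N; the arm did not touch the tamper, scoop, mug or jug.

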